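# Index the gauge stand and draw the plug gauge halfway

### The arm

A 6-joint arm with a two-finger parallel gripper is mounted at the origin on the work surface; the furniture and walls round the work are solid. World frame = base frame: x ahead of the robot, y to its left, z up, the work surface at z = 0. Lengths are in mm, angles in rad, forces in N, time in s.
With the tool pointing down it reaches from about 275 to 1000 mm from the base axis. Payload 8.4 kg.
Tool frame: the origin (TCP) lies at the very end of the fingers, on their centre line; the grasp point (between the pads) lies 19 mm behind it; z points along the fingers, y is the direction in which the jaws open and shut (so a half turn about z gives the same grasp; the last joint's range is limited). The gripper opens to 85 mm and grips with 20 to 120 N. Pads are 22 mm wide; open, the fingers measure 114 mm over their backs; the gripper's body (76 mm by 85 mm) begins 54 mm behind the grasp point. The pads swing forward as they close: fully open they stand 13 mm farther back than shut.
Start: joints at [1.203, 0.353, 1.633, -0, 1.155, -0.002], TCP at [223.559, 583.652, 231.281] pointing down, gripper open.
Joint ranges: [-2.63, 2.63], [-0.92, 2.1], [0.06, 2.66], [-1.3, 4.44], [0, 2.69], [-3.02, 3.02]. Speed limits (rad/s): [2.22, 2.22, 2.79, 3.14, 3.14, 3.14].

### API

Orientations are given as [roll, pitch, yaw] about the fixed x, y, z axes, in that order (R = Rz(yaw) Ry(pitch) Rx(roll)).
In Python, from rig import sense, grab_frame, get_calibration, sign_off, boxes_of, trace gives the robot as it stands.
- The arm moves only by the tool servo_tool, never from a script. Its argument "rows" is a list of rows, each a list of 3 entries, a list of its own where there are three numbers: the finger opening in mm, from 0 to 85.4, then the shift along the tool's x, y, z in mm, then the turn, a rotation vector about the tool's x, y, z in degrees. A call has 1 to 8 rows; each row shifts and turns the commanded pose from where the row before left it, along the tool's axes as they then stand; what a row does not reach is not made up. A row lasts 1/8 s, in which the tool goes at most 62.5 mm and 10.7 degrees, less where a joint would pass 70% of its speed; a pose out of reach is approached as far as the arm can. A call is refused whole if a number of a shift passes 62.5 or a number of a turn 10.7, either way. A call with a gripper value outside its range is refused whole. The fingers move at their own pace and stop on an object; "force" is the grip in N (left out, the last holds). Time passes only in rows, so rows that do not move let the fingers close. It gives the time, the measured TCP pose, the force and the opening at its end, in the units of the state.
- sense(): the state, without advancing time (a new reading comes with each control period).
- grab_frame(name): name is "scene" or "top" or "wrist"; returns the picture (400x640x3 uint8, blue, green, red); there is no depth.
- get_calibration(name): a dict with "intrinsics" (3x3 intrinsics, pixels), "world_to_cam" (4x4, takes a point from world to camera coordinates). Camera axes: x right, y down, z forward; pixel columns grow to the right and rows downward; lengths in mm; the calibration is good to about 2 mm. A picture is of the moment at which its call begins: read the wrist's pose just before it. get_calibration takes no time and is no camera call; for the wrist camera it gives the pose at the moment of the call.
- sign_off(): hands the job in, once; it reports no verdict.
Trained networks look in the newest picture that a camera, given by its name, has taken for a name from the list of things; names that differ only in an ending like _2 or _b are one class to them, and where a whole thing is asked for, a point or a joint stands for the part that bears it (a point fixed in the world has none). Each returns a list of dicts, best first, with "conf" (0 to 1); they miss things now and then, are a little off and sometimes report something else, mostly with a low value. They report only what shows in the picture. A call takes as long as a camera call. They do not tell look-alikes from the thing itself.
- boxes_of(camera, thing): "centre" ([x, y, z] in mm, in the coordinates of the camera as it stood for that picture, good to about 4 mm: the middle of the surface that is visible of it).
- trace(camera, thing): "mask" (400x640 bool, what is visible of it).
The state is a dict: "clock": time; "qpos": joint angles; "qvel": joint speeds; "joint_efforts": joint torques, N m; "eef_pos": TCP position; "tcp_rot": TCP orientation; "contact_force": force on the tool from outside, world axes, zero at the start; "wrist_torque": the same for the moment, N m; "opening": opening from 0.0 (shut) to 1.0 (fully open).
Only numpy, scipy, OpenCV 4.12 (cv2) and the standard library are available. Lean on these libraries where they do the work, as an engineer would, in place of code of your own. Each camera call takes 0.05 s, during which the arm holds its last target. There are 200 camera calls.

### The job

On the bench is a round gauge stand whose carrier clicks between three positions. Turn the carrier by its black grip bar one click, in whichever direction brings the plug gauge with the thick round head to the gap in the keeper rim, then take that gauge by its head and pull it straight up, without forcing it sideways, until the dark ring at the middle of its shank is level with the top of its sleeve (half of the shank still inside). Finish holding it there, still and upright; do not let go of it, never pull it right out, and leave the slim gauge seated and the tools on the bench alone.

Things in the scene. Friction and masses are not known exactly. Their poses are not given: they have to be found in the camera images.
- gauge_stand: fixed round stand, foot 210 mm across, origin on its vertical axis at the bench top, z up. In it a carrier turns about this axis with three upright steel sleeves (30 mm outside, bore 13.4 mm wide and 60 mm deep, tops 79 mm above the bench) on a 70 mm radius, 40 degrees apart. A grey detent housing is at its +x side, the gap in the rim at its -x side.
- keeper_rim (a point): top of the stand's fixed aluminium keeper rim, middle of its +y half, 94 mm above the bench. Outer radius 100 mm; a 6 mm lip reaches in to 80 mm radius over the gauges' collars, so a gauge can be lifted only at the gap, which spans 17 degrees either side of the stand's -x axis; the rim goes on to 101 degrees each side.
- release_gap (a point): point of the stand, in the middle of the gap: 70 mm from the axis along the stand's -x, at the height of the sleeve tops (79 mm). A gauge brought to the gap has its axis through this point.
- carrier (a joint): carrier angle, rad, anticlockwise from above positive, limits -0.74 and 0.74. Spring detents at -0.698, 0, 0.698 (40 degree clicks) draw it in from within 0.3; turning takes up to 0.2 N m. Starts at 0, the empty middle sleeve at the gap, a gauge in each other sleeve. A gauge that starts on the stand's +y side comes to the gap at +0.698, on the -y side at -0.698.
- grip_bar (a point): middle of the carrier's black grip bar, on the stand's axis, 126 mm above the bench. Bar 14 mm wide, 62 mm long (37 mm towards the middle sleeve, 25 mm the other way), 37 mm tall (102 to 139 mm above the bench). Its length (own x axis) lies along the stand's x axis at joint 0 and turns with the carrier.
- thick_gauge: loose steel plug gauge to pull, 121 mm tall, about 160 g; origin at the centre of its lower end, z along it upwards. Shank 12 mm across, 58 mm long; collar 32 mm across, 6 mm thick; neck 10 mm; round head 26 mm across, from 81 to 121 mm. Seated, the collar rests on the sleeve, the origin is 21 mm and the head 102 to 142 mm above the bench. Starts in the left or right sleeve.
- shank_ring (a point): centre of the thick gauge's dark ring, 2 mm wide, at mid-shank, 29 mm above its lower end; hidden in the sleeve while seated (50 mm above the bench), it must come level with the sleeve top (79 mm), 29 mm higher.
- slim_gauge: the other loose steel gauge, same shank, collar and height, but its head is only 10 mm across. Origin at the centre of its lower end. Stays seated and rides along with the carrier.
- masking_tape: roll of pale masking tape lying flat, 104 mm across, 24 mm tall, origin under its centre; bystander
- combi_pliers: red-handled pliers lying flat, 180x56x12 mm, origin under the centre; bystander
- screwdriver_yellow: yellow screwdriver lying flat, 200x29x30 mm, origin under the centre; bystander
Mind the look-alikes: they are no part of the job. What is shaped like the thick_gauge but blue is not meant.

How it is judged:
By the outcome, as a careful person would: the job done as asked, in the order asked, and still so for the second after the job is handed in, while the arm keeps its last pose, push and grip.
It also fails if it takes over 40 s, if anything falls off the work surface, if the arm or the gripper's body presses on something with over 40 N, if the wrist force passes 120 N, or if a joint passes its speed limit or range.

## Working session

There is one attempt and no reset: what is moved stays moved. The work goes in short steps, Python scripts to look and compute and a tool call to move; the robot and the scene stay as the last step left them, time stands still between calls to the robot, and variables do not carry over. Pictures are saved under pics/ and viewed, about 8 in all and at most 12, crops included, and the job is handed in when it is done.

Besides the shell and the picture viewer there is one more tool, called after "Call:" as name([rows], argument=value, ...), one row to a line, values as JSON. servo_tool: Moves the arm, as the interface text tells. Its arguments: {"type":"object","properties":{"rows":{"type":"array","items":{"type":"array"}},"force":{"type":"number"}},"required":["rows"]}

```bash
mkdir -p pics; cat > h.py <<'E'
import numpy as np, cv2
from rig import *
def world(cam,p):
    M=get_calibration(cam)["world_to_cam"]; return (np.linalg.inv(np.array(M))@np.r_[p,1])[:3]
def ray(cam,u,v,z):
    c=get_calibration(cam); K=np.array(c["intrinsics"]);M=np.linalg.inv(np.array(c["world_to_cam"]))
    d=M[:3,:3]@np.linalg.inv(K)@[u,v,1]; o=M[:3,3]; return o+d*(z-o[2])/d[2]
def proj(cam,p):
    c=get_calibration(cam); q=np.array(c["world_to_cam"])@np.r_[p,1]; q=np.array(c["intrinsics"])@q[:3]; return q[:2]/q[2]
E
python3 - <<'E'
from h import *
a=grab_frame("scene");b=grab_frame("top")
cv2.imwrite("pics/s.png",a);cv2.imwrite("pics/t.png",b)
s=sense();print(s["eef_pos"],s["tcp_rot"],s["clock"])
for cam in("scene","top"):
  for t in("gauge_stand","grip_bar","thick_gauge","slim_gauge","keeper_rim"):
    for d in boxes_of(cam,t)[:3]:
      w=world(cam,d["centre"]);print(cam,t,round(d["conf"],2),w.round(),proj(cam,w).round())
E
```

```text
[223.39067726 583.24863954 230.62227315] [-3.14031266e+00  9.02014051e-06  2.77580086e+00] 0.1
scene gauge_stand 0.6 [590. -17.  29.] [349. 208.]
scene grip_bar 0.62 [598.  -1.  31.] [348. 203.]
scene grip_bar 0.59 [ 618. -360.   10.] [442. 292.]
scene thick_gauge 0.6 [435.  95.  84.] [280. 190.]
scene thick_gauge 0.49 [568.  49. 116.] [330. 174.]
scene slim_gauge 0.62 [547. -31. 111.] [339. 194.]
scene keeper_rim 0.73 [593. -21.  23.] [350. 210.]
scene keeper_rim 0.68 [600.  -2.  32.] [349. 203.]
top gauge_stand 0.76 [615.   5.  18.] [326. 156.]
top grip_bar 0.73 [616.   3.  20.] [327. 155.]
top thick_gauge 0.59 [565.  55. 144.] [306. 167.]
top thick_gauge 0.46 [610.   5.  19.] [326. 157.]
top keeper_rim 0.87 [608.   1.  18.] [327. 158.]
```

View pics/s.png

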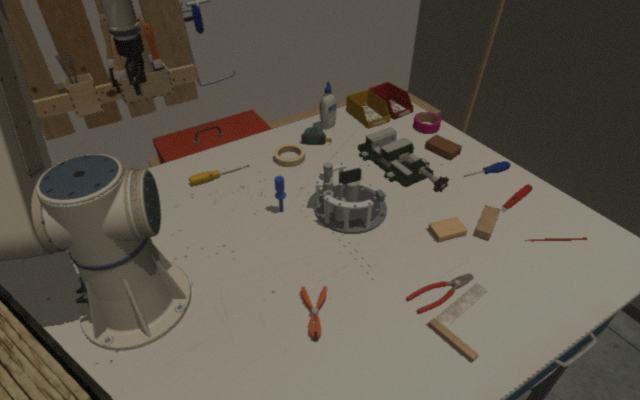

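View pics/t.png

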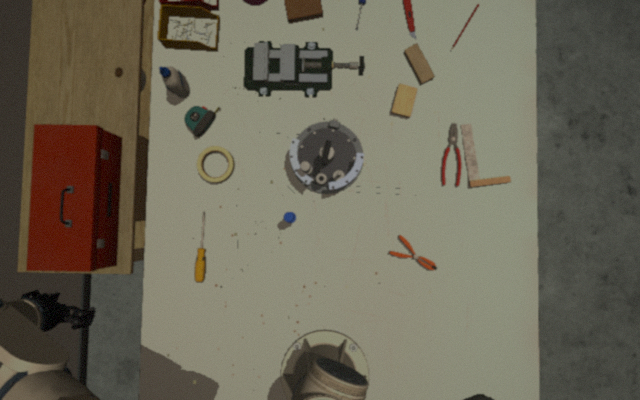

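The scene image shows the stand at (350,203), with a grey thick head at (328,172). The blue look-alike at (280,190) stands free on the bench. In the top image the stand is at (326,156), with candidate heads at (306,167) and (339,175). I'll enlarge both to confirm.

```bash
python3 - <<'E'
from h import *
a=cv2.imread("pics/s.png")[140:240,260:400];b=cv2.imread("pics/t.png")[110:210,270:390]
A=cv2.resize(a,None,fx=4,fy=4,interpolation=3);B=cv2.resize(b,None,fx=4,fy=4,interpolation=3)
A=A[:, :400*1]if 0 else A
im=np.hstack([A[:400,:320+80],B[:400,:400]]) 
im=np.clip(im*1.5,0,255).astype('uint8')
cv2.imwrite("pics/c.png",im)
for u,v,z in[(306,167,142),(338,175,142),(321,179,79),(326,156,20)]:print(ray("top",u,v,z).round(1))
E
```

```text
[565.7  55.  142. ]
[546.2 -27.9 142. ]
[541.8  17.2  79. ]
[614.    5.4  20. ]
```

View pics/c.png

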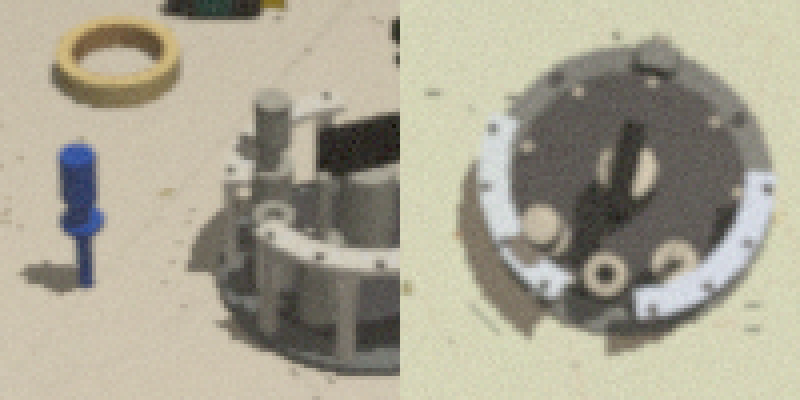

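The crop shows a thick steel head at crop (543,225), which is top pixel (306,166), on the stand's +y side. The slim gauge is at crop (675,260) and the empty sleeve at (605,272). The blue one stands off the stand and is the look-alike. So the turn is +0.698 (anticlockwise). My fit puts the axis near (608,0) and the stand yaw near -13°. Going above it now.

Call:
servo_tool([
  [85,[-40,-29,-8],[0,0,0]],
  [85,[-40,-29,-8],[0,0,0]],
  [85,[-40,-29,-8],[0,0,0]],
  [85,[-40,-29,-8],[0,0,0]],
  [85,[-40,-29,-8],[0,0,0]],
  [85,[-40,-29,-8],[0,0,0]],
  [85,[-40,-29,-8],[0,0,0]],
  [85,[-40,-29,-8],[0,0,0]],
])

```text
clock: 1.6
eef_pos: [440.1, 251.2, 295.8]
tcp_rot: [3.141, 0.0, 2.776]
contact_force: [0.2, -0.4, -0.1]
opening: 0.998
```

Call:
servo_tool([
  [60,[-40,-29,0],[0,0,-2]],
  [60,[-40,-29,0],[0,0,-2]],
  [60,[-40,-29,0],[0,0,-2]],
  [60,[-40,-29,0],[0,0,-2]],
  [60,[-40,-29,0],[0,0,0]],
  [60,[0,0,0],[0,0,0]],
])

```text
clock: 2.35
eef_pos: [589.9, 53.3, 295.0]
tcp_rot: [-3.141, 0.001, 2.912]
contact_force: [-0.5, 0.1, -0.7]
opening: 0.701
```

```bash
python3 - <<'E'
from h import *
s=sense();print(s["eef_pos"],s["tcp_rot"],s["clock"],s["qpos"])
b=grab_frame("wrist");cv2.imwrite("pics/w1.png",b)
M=np.linalg.inv(get_calibration("wrist")["world_to_cam"]);print(M.round(2))
for t in("grip_bar","thick_gauge","slim_gauge"):
    for d in boxes_of("wrist",t)[:3]:
      w=world("wrist",d["centre"]);print(t,round(d["conf"],2),w.round(),proj("wrist",w).round())
E
```

```text
[589.85568761  53.29650012 294.99747512] [-3.14112026e+00  5.72802443e-04  2.91217290e+00] 2.35 [ 8.79409012e-02  2.48027663e-01  1.63390810e+00 -6.59282890e-04
  1.25926017e+00 -1.25323358e+00]
[[ 2.3000e-01  9.3000e-01  2.9000e-01  5.1376e+02]
 [ 9.7000e-01 -2.2000e-01 -7.0000e-02  7.1370e+01]
 [ 0.0000e+00  3.0000e-01 -9.6000e-01  4.3743e+02]
 [ 0.0000e+00  0.0000e+00  0.0000e+00  1.0000e+00]]
grip_bar 0.88 [607.  18.  21.] [293. 180.]
thick_gauge 0.76 [563.  62. 143.] [315. 159.]
thick_gauge 0.64 [438. 104. 124.] [330.  15.]
slim_gauge 0.81 [547. -20.  83.] [246. 152.]
slim_gauge 0.45 [597.  15.  20.] [289. 173.]
```

View pics/w1.png

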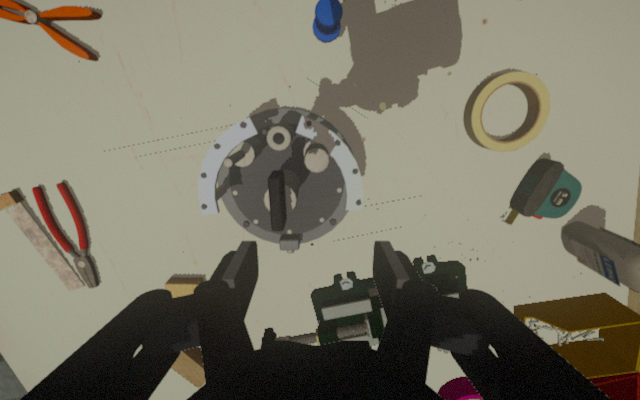

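The wrist view shows the empty sleeve (278,137), thick head (316,152), slim gauge (240,152), bar (278,200) and detent housing (289,242). An enlarged crop will give accurate picks.

```bash
python3 - <<'E'
from h import *
b=cv2.imread("pics/w1.png")[100:255,190:370]
cv2.imwrite("pics/w1c.png",np.clip(cv2.resize(b,None,fx=4,fy=3.85,interpolation=2)*1.6,0,255).astype('uint8'))
E
```

```text
(no output)
```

View pics/w1c.png

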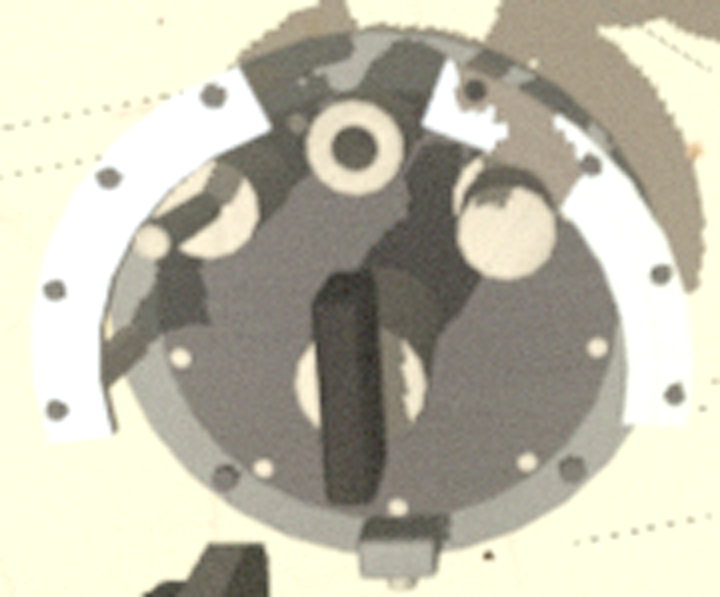

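```bash
python3 - <<'E'
from h import *
from scipy.optimize import least_squares
P=[(353,148,79,-70,0),(506,232,142,-53.6,45),(152,241,142,-53.6,-45),(243,68,94,-95.6,-29.2),(447,62,94,-95.6,29.2),(271,127,94,-76.5,-23.4),(424,125,94,-76.5,23.4),(48,440,94,19.1,-98.2),(684,427,94,19.1,98.2),(113,433,94,15.3,-78.5),(625,425,94,15.3,78.5)]
W=np.array([ray("wrist",190+u/4,100+v/3.85,z)[:2] for u,v,z,_,_ in P]);S=np.array([p[3:] for p in P])
def pred(q):
    c,s=np.cos(q[2]),np.sin(q[2]);return S@np.array([[c,s],[-s,c]])+q[:2]
r=least_squares(lambda q:(pred(q)-W).ravel(),[608,0,-.23],loss="soft_l1",f_scale=2)
q=r.x;print(q.round(3),np.degrees(q[2]));print((W-pred(q)).round(1))
c,s=np.cos(q[2]),np.sin(q[2]);print("gap",q[0]-70*c,q[1]-70*s)
st=sense();yaw=st["tcp_rot"][2]
d=q[:2]-st["eef_pos"][:2];print("to axis tool", d@[np.cos(yaw),np.sin(yaw)], d@[np.sin(yaw),-np.cos(yaw)], "yaw",np.degrees(yaw))
E
```

```text
[ 6.09302e+02  8.18800e+00 -2.02000e-01] -11.574924192326657
[[-0.1 -0.6]
 [-0.5 -0.5]
 [-0.1  0.1]
 [ 0.5  0.9]
 [-0.1 -0.1]
 [-1.3  2. ]
 [-1.6 -1.3]
 [-0.3 -0.5]
 [-0.  -0.1]
 [ 1.7 -0.2]
 [ 2.9  0.8]]
gap 540.7258868584313 22.2338591876727
to axis tool -31.990724913498948 -42.199608460299494 yaw 167.07139884513964
```

The arm was still settling during that picture, so the calibration I read afterwards was about (-2.3,+3.2) off. Corrected, the axis is near (611,5), which agrees better with the top view. I'll move over it and look again once settled.

Call:
servo_tool([
  [50,[-17,-23,30],[0,0,-1.4]],
  [50,[-17,-22,35],[0,0,0]],
  [50,[0,0,35],[0,0,0]],
  [50,[0,0,20],[0,0,0]],
  [50,[0,0,0],[0,0,0]],
  [50,[0,0,0],[0,0,0]],
])

```text
clock: 3.3
eef_pos: [612.3, 5.3, 176.5]
tcp_rot: [3.141, 0.001, 2.941]
contact_force: [0.7, -0.3, 0.3]
opening: 0.585
```

```bash
python3 - <<'E'
from h import *
s=sense();print(s["eef_pos"],np.degrees(s["tcp_rot"]),s["clock"])
b=grab_frame("wrist");cv2.imwrite("pics/w2.png",b)
s=sense();print(s["eef_pos"],s["opening"])
t=s["eef_pos"];print(proj("wrist",t),[ (k,proj("wrist",k).round(1)) for k in [(611,4.5,139),(542.6,18.5,79),(568,60,142)]])
E
```

```text
[612.27895947   5.28506565 176.47385065] [1.79981345e+02 7.62861808e-02 1.68497540e+02] 3.3
[612.52098149   5.16836289 176.7151784 ] 0.5882317801593391
[316.10358427 254.23671697] [((611, 4.5, 139), array([314.4, 224.5])), ((542.6, 18.5, 79), array([314.5, 111.6])), ((568, 60, 142), array([391.5, 143.5]))]
```

View pics/w2.png

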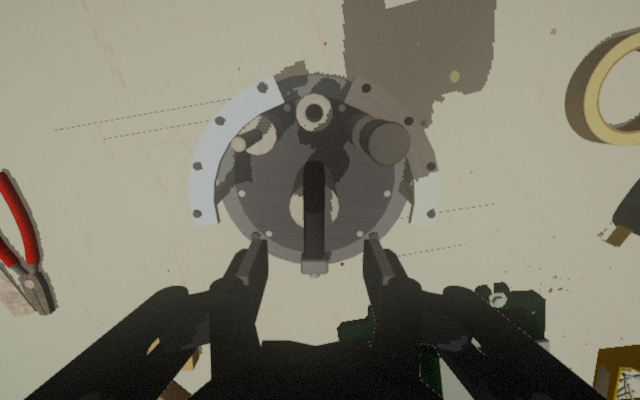

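Hole seen at (314,112), predicted (314.5,111.6): the axis (611,4.5) is confirmed. Descending over the bar and closing.

Call:
servo_tool([
  [50,[0,0,25],[0,0,0]],
  [50,[0,0,25],[0,0,0]],
  [50,[0,0,16],[0,0,0]],
  [40,[0,0,0],[0,0,0]],
], force=40)

```text
clock: 3.85
eef_pos: [611.5, 4.7, 108.9]
tcp_rot: [-3.141, -0.001, 2.94]
contact_force: [-0.1, -0.4, 0.6]
opening: 0.467
```

Call:
servo_tool([
  [20,[0,0,0],[0,0,0]],
  [8,[0,0,0],[0,0,0]],
  [8,[0,0,0],[0,0,0]],
  [8,[0,0,0],[0,0,0]],
])

```text
clock: 4.35
eef_pos: [612.6, 4.2, 110.5]
tcp_rot: [-3.142, 0.002, 2.94]
contact_force: [-1.8, -2.6, 6.2]
opening: 0.156
```

Call:
servo_tool([
  [8,[0,0,0],[0,0,-4]],
  [8,[0,0,0],[0,0,-6]],
  [8,[0,0,0],[0,0,-6]],
  [8,[0,0,0],[0,0,-6]],
  [8,[0,0,0],[0,0,-6]],
  [8,[0,0,0],[0,0,-6]],
  [8,[0,0,0],[0,0,-6]],
  [8,[0,0,0],[0,0,0]],
])

```text
clock: 5.35
eef_pos: [612.7, 4.1, 110.6]
tcp_rot: [-3.14, 0.001, -2.644]
contact_force: [-1.0, -3.7, 5.2]
opening: 0.154
```

Call:
servo_tool([
  [30,[0,0,0],[0,0,0]],
  [50,[0,0,0],[0,0,0]],
  [50,[0,0,-25],[0,0,0]],
  [50,[0,0,-40],[0,0,0]],
  [50,[0,0,0],[0,0,10]],
  [50,[0,0,0],[0,0,10]],
  [50,[0,0,0],[0,0,10]],
  [50,[0,0,0],[0,0,10]],
])

```text
clock: 6.35
eef_pos: [611.8, 4.8, 174.2]
tcp_rot: [3.141, -0.0, 2.934]
contact_force: [-0.3, -0.2, 0.5]
opening: 0.587
```

Call:
servo_tool([
  [50,[0,0,0],[0,0,0]],
  [50,[0,0,0],[0,0,0]],
])

```text
clock: 6.6
eef_pos: [611.9, 4.6, 174.2]
tcp_rot: [3.142, -0.0, 2.944]
contact_force: [-0.0, -0.4, 0.1]
opening: 0.585
```

```bash
python3 - <<'E'
from h import *
s=sense();print(s["eef_pos"],np.degrees(s["tcp_rot"]),s["clock"])
b=grab_frame("wrist");cv2.imwrite("pics/w3.png",b[50:290,150:480].repeat(2,0).repeat(2,1))
g=np.array([611-68.6,4.5+14.05])
print([proj("wrist",(*g,z)).round(1) for z in(79,102,142)])
E
```

```text
[611.85207745   4.64073825 174.21487937] [ 1.79997226e+02 -7.19983026e-03  1.68664786e+02] 6.6
[array([315.7, 112.5]), array([315.7, 113.3]), array([315.9, 115.3])]
```

View pics/w3.png

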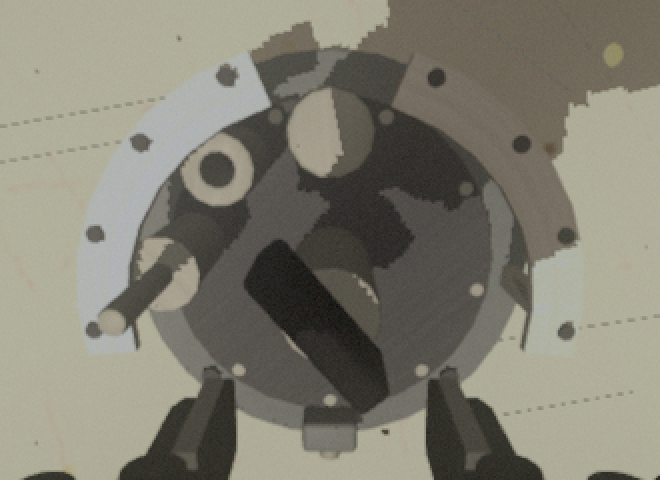

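The carrier clicked to +40°: the thick head is at full-frame (315,116), predicted (315.9,115.3), centred in the gap. Bar, empty sleeve and slim gauge moved with it. Now going over the head.

Call:
servo_tool([
  [50,[35,0,0],[0,0,0]],
  [50,[35.5,0,0],[0,0,0]],
  [50,[0,0,0],[0,0,0]],
  [50,[0,0,20],[0,0,0]],
  [50,[0,0,30],[0,0,0]],
  [50,[0,0,17],[0,0,0]],
  [50,[0,0,0],[0,0,0]],
  [40,[0,0,0],[0,0,0]],
], force=40)

```text
clock: 7.65
eef_pos: [543.7, 18.6, 108.0]
tcp_rot: [3.141, 0.001, 2.94]
contact_force: [-0.3, -0.5, 0.3]
opening: 0.469
```

Call:
servo_tool([
  [32,[0,0,0],[0,0,0]],
  [28,[0,0,0],[0,0,0]],
  [22,[0,0,0],[0,0,0]],
  [18,[0,0,0],[0,0,0]],
  [18,[0,0,0],[0,0,0]],
  [18,[0,0,0],[0,0,0]],
])

```text
clock: 8.4
eef_pos: [543.2, 18.7, 108.0]
tcp_rot: [3.141, 0.001, 2.94]
contact_force: [-0.6, -0.1, 6.9]
opening: 0.292
```

```bash
python3 - <<'E'
from h import *
s=sense();print(s["eef_pos"],np.degrees(s["tcp_rot"]),s["contact_force"],s["wrist_torque"],s["opening"]*85.4)
y=s["tcp_rot"][2];f=s["contact_force"];print("tool f",f[:2]@[np.cos(y),np.sin(y)],f[:2]@[np.sin(y),-np.cos(y)])
E
```

```text
[543.24537336  18.70612281 107.97859167] [1.79985780e+02 5.75014833e-02 1.68440408e+02] [-0.62722106 -0.06790949  6.86243917] [ 0.03901233  0.16496758 -0.04608436] 24.922732532690873
tool f 0.6008908361662535 -0.19221903580449984
```

Grip is on the 25-26 mm head, with side forces near zero. Lifting straight up.

Call:
servo_tool([
  [18,[0,0,-3],[0,0,0]],
  [18,[0,0,-4],[0,0,0]],
  [18,[0,0,-4],[0,0,0]],
  [18,[0,0,-4],[0,0,0]],
  [18,[0,0,-4],[0,0,0]],
  [18,[0,0,0],[0,0,0]],
])

```text
clock: 9.15
eef_pos: [543.0, 18.7, 126.7]
tcp_rot: [3.141, 0.001, 2.94]
contact_force: [0.2, 0.0, -1.2]
opening: 0.293
```

```bash
python3 - <<'E'
from h import *
s=sense();print(s["eef_pos"],np.degrees(s["tcp_rot"]),s["contact_force"],s["wrist_torque"],s["opening"]*85.4)
y=s["tcp_rot"][2];f=s["contact_force"];print("tool f",f[:2]@[np.cos(y),np.sin(y)],f[:2]@[np.sin(y),-np.cos(y)])
E
```

```text
[543.032858    18.71551675 126.6589016 ] [1.79991042e+02 3.49532737e-02 1.68442576e+02] [ 0.22831902  0.01439852 -1.19276374] [0.03059748 0.01893899 0.02316567] 25.037514651086997
tool f -0.2208049694101042 0.05985028295575684
```

Call:
servo_tool([
  [18,[0,0,-4],[0,0,0]],
  [18,[0,0,-4],[0,0,0]],
  [18,[0,0,-2.3],[0,0,0]],
  [18,[0,0,0],[0,0,0]],
  [18,[0,0,0],[0,0,0]],
])

```text
clock: 9.78
eef_pos: [542.8, 18.7, 136.5]
tcp_rot: [-3.142, -0.0, 2.94]
contact_force: [0.3, -0.1, -1.4]
opening: 0.293
```

```bash
python3 - <<'E'
from h import *
s=sense();print(s["eef_pos"],np.degrees(s["tcp_rot"]),s["contact_force"],s["opening"]*85.4)
a=grab_frame("scene");w=grab_frame("wrist")
x,y=s["eef_pos"][:2]
for z in(79,79+29,79+29+6,171):print(z,proj("scene",(x,y,z)).round(1),proj("wrist",(x,y,z)).round(1))
A=cv2.resize(a[145:225,310:380],None,fx=5.7,fy=5.7,interpolation=2)
B=cv2.resize(w[50:290,200:440],(400,456))
cv2.imwrite("pics/f.png",np.clip(np.hstack([A,B])*1.8,0,255).astype('uint8'))
for c in("scene","wrist"):
  for d in boxes_of(c,"shank_ring")[:2]: print(c,d["conf"],world(c,d["centre"]).round(1))
E
```

```text
[542.75049549  18.69446755 136.51621201] [-1.79999208e+02 -5.75425047e-03  1.68439414e+02] [ 0.29904913 -0.12617107 -1.43348764] 25.029397034325815
79 [327.9 193.1] [315.8 215.8]
108 [328.  184.9] [315.9 232.4]
114 [328.  183.1] [316.  236.5]
171 [328.2 166.1] [316.4 293.6]
scene 0.82 [436.5  93.1  81.8]
scene 0.53 [537.2  17.7 110.3]
wrist 0.89 [443.1  91.4 111.1]
wrist 0.61 [537.1  20.7 168.9]
```

View pics/f.png

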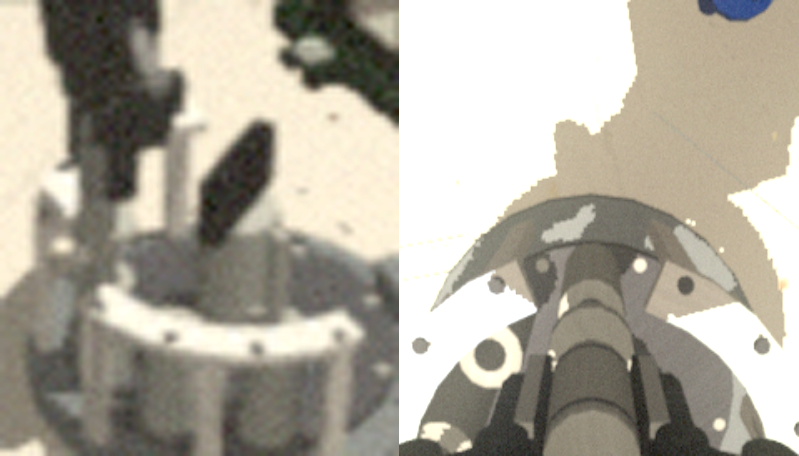

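```bash
python3 - <<'E'
from h import *
s=sense();print(s["eef_pos"],s["opening"]*85.4)
w=grab_frame("wrist")
x,y=s["eef_pos"][:2]
k=6;r0,c0=180,260
B=np.clip(cv2.resize(w[r0:r0+100,c0:c0+110],None,fx=k,fy=k,interpolation=2)*1.8,0,255).astype('uint8')
# near rims (toward camera = stand -x)
c=np.linalg.inv(get_calibration("wrist")["world_to_cam"])[:2,3]-[x,y];c/=np.linalg.norm(c)
for n,z,r in(("sl far",79,-15),("sl near",79,15),("ring",79,6),("ring+3",82,6),("col bot near",108,16),("col top near",114,16),("headbot near",131,13),("headtop near",171,13),("headtop far",171,-13)):
    u,v=proj("wrist",(x+c[0]*r,y+c[1]*r,z));print(n,round(v,1),int((v-r0+.5)*k));Y=int((v-r0+.5)*k);cv2.line(B,(0,Y),(60,Y),(0,0,255),1);cv2.putText(B,n,(62,Y+4),0,.4,(0,0,255),1)
cv2.imwrite("pics/g.png",B)
E
```

```text
[542.71415203  18.70893937 136.46595169] 25.079929601089198
sl far 234.7 331
sl near 195.8 98
ring 207.9 170
ring+3 209.3 178
col bot near 208.3 172
col top near 211.6 192
headbot near 227.7 289
headtop near 266.4 521
headtop far 318.9 836
```

View pics/g.png

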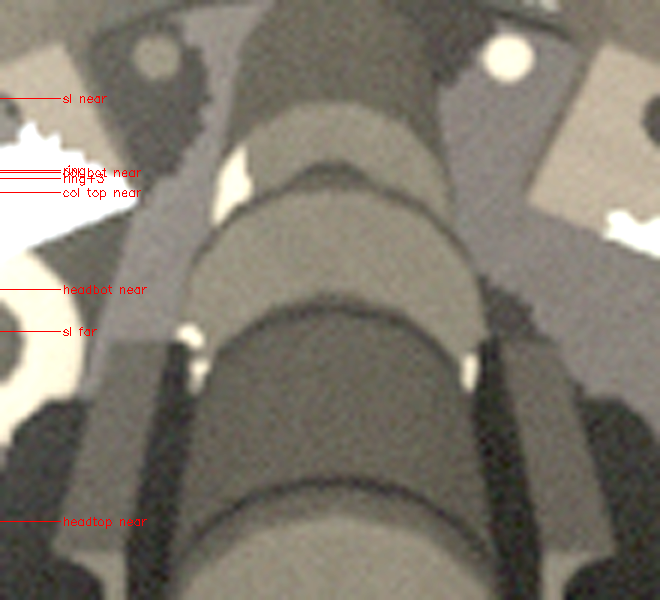

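The last crop shows the collar at row ~190 (predicted 192 for a 29 mm lift) and the sleeve edge at ~101 (predicted 98). There is a dark mark right at the bore edge at (335,168), predicted 170 for the ring. The head hasn't visibly slipped in the pads, and TCP rise is 28.5 mm. I'll add 0.5 mm, let it settle and check before handing in.

Call:
servo_tool([
  [18,[0,0,-0.5],[0,0,0]],
  [18,[0,0,0],[0,0,0]],
  [18,[0,0,0],[0,0,0]],
  [18,[0,0,0],[0,0,0]],
])

```text
clock: 10.52
eef_pos: [542.8, 18.7, 137.1]
tcp_rot: [-3.142, 0.0, 2.94]
contact_force: [-0.0, 0.6, -1.7]
opening: 0.29
```

```bash
python3 - <<'E'
from rig import *
s=sense();print(s["eef_pos"],s["tcp_rot"],s["contact_force"],s["opening"]*85.4,abs(s["qvel"]).max(),s["clock"])
if abs(s["eef_pos"][2]-137)<1 and s["opening"]>.25: print(sign_off())
E
```

```text
[542.80681893  18.68136958 137.090375  ] [-3.14156042e+00  5.50555860e-07  2.93990945e+00] [-5.35928822e-04  5.61157169e-01 -1.66646333e+00] 24.730359942409645 0.0011320937386549315 10.525
the job is handed in; nothing more can be done
None
```

I turned the carrier one click anticlockwise (+40°) by its grip bar. That brought the thick steel gauge to the gap, and I gripped its head and pulled it straight up. I handed the job in at 10.5 s with the arm still holding the gauge, still and upright.

**Last checks:**
- **Lift:** the tool rose 29.1 mm from where it gripped the seated gauge; the target is 29 mm.
- **Forces:** side force was under 0.6 N, and the vertical load of 1.7 N matches the gauge's weight.
- **Grip:** the opening read 24.7 mm on the 26 mm head, slightly under its nominal size. The camera showed no visible slip.

**Less certain:**
- **Ring height:** in the wrist view, taken just before a final 0.5 mm lift, the collar and head edges fitted the expected height only to about 1.5 mm. I took a dark mark at the sleeve edge to be the ring. The network's best match for the ring was the blue look-alike, so I did not use it.
- **First position estimate:** it was several millimetres off because the arm was still settling when the picture was taken. I corrected it, and a later picture agreed to within a pixel.
- **Slim gauge and bench tools:** the slim gauge turned with the carrier and looked seated in the picture after the turn. I never touched the bench tools, but I did not check either again at the end.

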